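# Third hand at the club-gripping bench

## Robot

A 6-joint arm with a two-finger parallel gripper is mounted at the origin on the work surface. World frame = base frame: x ahead of the robot, y to its left, z up, the work surface at z = 0. Lengths are in m, angles in rad, forces in N, time in s.
With the tool pointing down it reaches from about 0.3 to 0.875 m from the base axis. Payload 6.4 kg.
Tool frame: the origin (TCP) lies between the finger pads; the fingertips stand ctrl.tip_extent ahead of it and the grasp point (between the pads) is the TCP (ctrl.tip_extent is the distance from the TCP to the fingertips, in m); z points along the fingers, y is the line along which they close (so a half turn about z gives the same grasp; the last joint's range is limited). The gripper opens to 85 mm and grips with 20 to 120 N. Pads are 22 mm wide; open, the fingers measure 114 mm over their backs; the gripper's body (76 mm by 85 mm) begins 54 mm behind the grasp point. The pads swing forward as they close: fully open they stand 13 mm farther back than shut.
Start: joints at [-1.375, 0.181, 1.607, -0, 1.354, -0.206], TCP at [0.225, -0.529, 0.25] pointing down, gripper open.
Joint ranges: [-2.99, 2.99], [-0.89, 2.07], [0.3, 2.58], [-1.14, 4.28], [0, 2.63], [-3.12, 3.12]. Speed limits (rad/s): [2.57, 2.57, 3.01, 3.14, 3.14, 3.14].

## Interface

Orientations are given as a unit quaternion [w, x, y, z].
In Python, from bench import ctrl gives the robot as it stands.
- The arm moves only by the tool send_rows, never from a script. Its arguments are lists of equal length, an entry for each row: "dr": the turn, a rotation vector about the tool's x, y, z in units of 6 degrees (1.0 is 6 degrees), a list of three; "xyz": the shift along the tool's x, y, z in cm, a list of three; "jaw": the opening in per cent of the stroke, from 0 (shut) to 100 (fully open). In form: {"dr": [[wx, wy, wz], ...], "xyz": [[dx, dy, dz], ...], "jaw": [jaw, ...]}. A call has exactly 8 rows; each row is the pose to reach, as a shift and turn from the pose commanded when the call began, along the tool's axes at that moment; what a row does not reach only later rows make up. A row lasts 1/8 s, in which the tool goes at most 62.5 mm and 10.7 degrees, less where a joint would pass 70% of its speed; a pose out of reach is approached as far as the arm can. A call with a gripper value outside its range is refused whole. The fingers move at their own pace and stop on an object; the grip force is fixed at half the most. Time passes only in rows, so rows that repeat a pose let the fingers close, or fill a call up. It gives the time, the measured TCP pose, the force, the opening and the grip force at its end, in the units of the state.
- ctrl.get_obs(): the state, without advancing time (a new reading comes with each control period).
- ctrl.camera(name): name is "scene" or "top" or "wrist"; returns the picture (400x640x3 uint8, red, green, blue); there is no depth.
- ctrl.calibration(name): a dict with "camera_matrix" (3x3 intrinsics, pixels), "world_from_camera" (4x4, takes a point from camera to world coordinates). Camera axes: x right, y up, looking along -z (the intrinsics and any distortion apply to the point x, -y, -z); pixel columns grow to the right and rows downward; lengths in m; the calibration is good to about 2 mm. A picture is of the moment at which its call begins: read the wrist's pose just before it. calibration takes no time and is no camera call; for the wrist camera it gives the pose at the moment of the call.
- ctrl.hand_in(): hands the job in; it is judged then, once.
The state is a dict: "time_s": time; "q": joint angles; "dq": joint speeds; "joint_efforts": joint torques, N m; "eef_pos": TCP position; "eef_rot": TCP orientation; "wrist_force": force on the tool from outside, world axes, zero at the start; "torque": the same for the moment, N m; "opening": opening from 0.0 (shut) to 1.0 (fully open); "grasp_force": force on a finger pad.
Only numpy, scipy, OpenCV 4.12 (cv2) and the standard library are available. Lean on these libraries where they do the work, as an engineer would, in place of code of your own. Each camera call takes 0.05 s, during which the arm holds its last target. There are 200 camera calls.

## Task

A colleague is about to screw the loose U-shaped shaft cradle down onto the gripping bench's rail and needs a third hand: pick the cradle up, set it upright on the rail, centred and square with its channel running along the rail, slide it up to the sprung end stop and push it against the stop with a steady 11 newtons or so (keep it between 7 and 15; do not ram it). Hold it like that without wavering for at least three seconds and finish your program while still holding it pressed there; do not let go. Leave the two lookalike blocks and everything else on the bench where they are.

Things in the scene. Friction and masses are not known exactly. Their poses are not given: they have to be found in the camera images.
- cradle: the part: bare aluminium U-shaped cradle, 0.25 to 0.45 kg, loose on the bench. Foot 96 (x) x 46 (y) x 16 mm, a screw hole near each end; on its middle a body 52 (x) x 46 (y) mm rising to 55 mm, with an open channel 22 mm wide, 25 deep along x between two 12 mm cheeks. Origin: centre of underside; x along foot, z up. Same when turned half round. Grip it across the body, 46 mm, along y.
- bed: fixed aluminium rail, 60 mm wide (y), from x = -150 to +170 mm, flat level top 50 mm above its origin, which lies on the bench top under the rail's middle line. x runs along the rail towards the sprung stop, z up. Behind the stop, at x = 125 to 165 mm, a grey housing rises to 95 mm above the bench.
- stop_face (a point): the steel plate of the sprung end stop, 10 mm thick, 56 wide (y), 34 tall (51 to 85 mm above the bench). This point: centre of its pressing face, which looks along the rail's -x; untouched it lies at x = 50 mm in the bed's frame, 68 mm above the bench. It moves back along the rail's +x when pushed.
- stop (a joint): how far the stop plate has been pushed back along the rail's +x, in m: 0 untouched, 0.06 at most. Plain spring of 500 N/m without preload, so 11 N is 0.022 and 7 to 15 N is 0.014 to 0.030; it springs back when released.
- ledge_block: lookalike, leave alone: the same 96 x 46 x 16 mm aluminium foot and the same size overall as the cradle, but with a cheek on its +y side only (an L seen from the end). Origin: centre of the underside.
- flat_block: lookalike, leave alone: the same 96 x 46 x 16 mm aluminium foot and the same size overall as the cradle, but solid with a flat top, no channel. Origin: centre of the underside.
- tape: bystander: roll of paper tape lying flat, 60 mm across, 24 mm high. Origin: centre of the underside.
- spray_can: bystander: dark metal spray can, 54 mm across, 170 mm tall. Origin: centre of the underside.
- solvent: bystander: black bottle with white cap and plain label, 64 mm across, 150 mm tall. Origin: centre of the underside.
- driver: bystander: red-handled screwdriver lying on the bench, 200 mm long along x. Origin: under its middle.
Mind the look-alikes: they are no part of the job. Leave any pink, purple or red look-alike of the cradle alone.

How it is judged:
By the outcome, as a careful person would: the job done as asked, in the order asked, and still so for the second after the job is handed in, while the arm keeps its last pose, push and grip.
It also fails if it takes over 48 s, if anything falls off the work surface, if the arm or the gripper's body presses on something with over 40 N, if the wrist force passes 120 N, or if a joint passes its speed limit or range.

## Working session

There is one attempt and no reset: what is moved stays moved. The work goes in short steps, Python scripts to look and compute and a tool call to move; the robot and the scene stay as the last step left them, time stands still between calls to the robot, and variables do not carry over. Pictures are saved under pics/ and viewed, at most 10 in all, crops included, and the job is handed in when it is done.

Besides the shell and the picture viewer there is one more tool, called after "Request:" by a JSON object that holds its "op" and its "data", one argument or row to a line. send_rows: Moves the arm, as the interface text tells. Its arguments: {"type":"object","properties":{"dr":{"type":"array","items":{"type":"array","items":{"type":"number"}}},"xyz":{"type":"array","items":{"type":"array","items":{"type":"number"}}},"jaw":{"type":"array","items":{"type":"number"}}},"required":["dr","xyz","jaw"]}

```bash
mkdir -p pics; ls
python3 - <<'E'
from bench import ctrl
import cv2,numpy as np
for n in("top","scene"):
    im=ctrl.camera(n); cv2.imwrite(f"pics/{n}0.png",im[:,:,::-1])
    c=ctrl.calibration(n); print(n,np.round(c["camera_matrix"],1).tolist(),np.round(c["world_from_camera"],3).tolist(),[k for k in c])
o=ctrl.get_obs();print(o, ctrl.tip_extent)
E
```

```text
pics
top [[401.3, 0.0, 318.4], [0.0, 401.3, 202.2], [0.0, 0.0, 1.0]] [[-0.026, 0.988, -0.15, 0.369], [-1.0, -0.024, 0.013, -0.026], [0.009, 0.15, 0.989, 1.093], [0.0, 0.0, 0.0, 1.0]] ['camera_matrix', 'world_from_camera']
scene [[375.4, 0.0, 319.6], [0.0, 375.4, 191.9], [0.0, 0.0, 1.0]] [[-0.55, -0.581, 0.6, 1.091], [0.835, -0.38, 0.398, 0.347], [-0.003, 0.719, 0.695, 0.713], [0.0, 0.0, 0.0, 1.0]] ['camera_matrix', 'world_from_camera']
{'time_s': 0.1, 'q': array([-1.37532562e+00,  1.81467211e-01,  1.60789245e+00,  5.28386537e-06,
        1.35382963e+00, -2.06304093e-01]), 'dq': array([-1.25838663e-03,  6.32710758e-05, -3.13499062e-03, -7.11411482e-04,
       -7.18184305e-04, -7.80518673e-04]), 'joint_efforts': array([ 1.09101416e-03, -4.45878518e+01, -3.52240062e+01, -3.15576935e-04,
        4.15230577e-03,  1.06231235e-05]), 'eef_pos': array([ 0.22477774, -0.52873655,  0.24948149]), 'eef_rot': array([-7.98292351e-04,  9.79889695e-01,  1.99538340e-01,  6.90372287e-06]), 'wrist_force': array([-0.20145257,  0.18595921,  0.97759511]), 'torque': array([-0.02585606,  0.00024895,  0.00840713]), 'grasp_force': 0.0, 'opening': 1.0033215968533187} 0.019
```

View pics/top0.png

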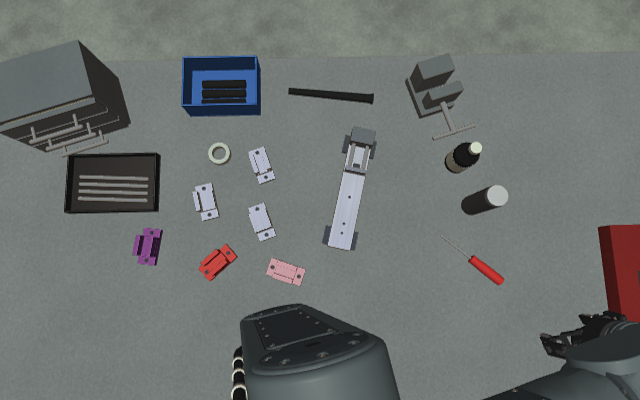

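View pics/scene0.png

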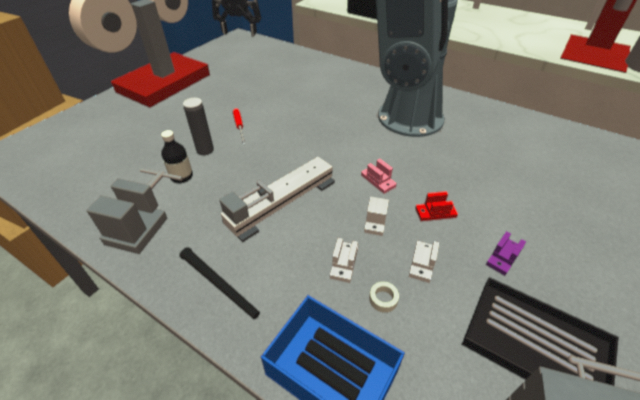

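The top view shows the rail from (340,240) to (362,135), with the stop at the far end. There are three bare blocks, at (261,165), (205,201) and (261,222). The scene view shows (376,215) as flat-topped, so the cradle is at (344,258) or (425,258). I'll enlarge both.

Run:
```python
import cv2,numpy as np
s=cv2.imread("pics/scene0.png");t=cv2.imread("pics/top0.png")
R=lambda i:cv2.resize(i,(400,300),interpolation=cv2.INTER_CUBIC)
a=np.hstack([R(s[230:290,310:390]),R(s[230:290,390:470])])
b=np.hstack([R(t[135:195,220:300]),R(t[170:230,165:245])])
cv2.imwrite("pics/crop1.png",np.vstack([a,b]))
cv2.imwrite("pics/rail.png",cv2.resize(t[115:260,310:390],(320*1,580),interpolation=cv2.INTER_CUBIC))
```

```text
(no output)
```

View pics/crop1.png

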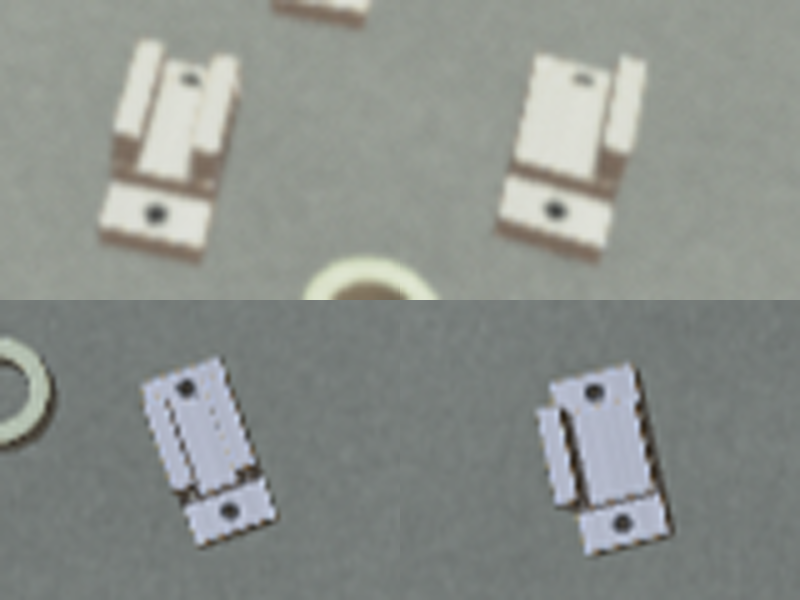

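View pics/rail.png

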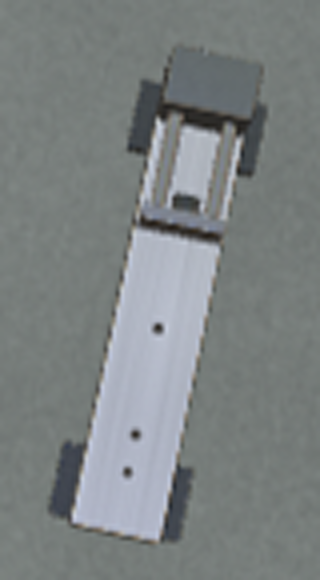

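The scene crop and the top crop agree: the U with two cheeks is at top (261,165), with holes near (257.2,152.6) and (266,177.2). The L block is at (205,201). I'll measure from these.

```bash
cat > h.py <<'E'
import numpy as np,cv2
from scipy.spatial.transform import Rotation as Ro
def cast(c,px,z):
    K=np.array(c["camera_matrix"]);T=np.array(c["world_from_camera"])
    p=np.atleast_2d(px).astype(float)
    d=np.c_[(p[:,0]-K[0,2])/K[0,0],-(p[:,1]-K[1,2])/K[1,1],-np.ones(len(p))]@T[:3,:3].T
    return T[:3,3]+d*((z-T[2,3])/d[:,2])[:,None]
def proj(c,P):
    K=np.array(c["camera_matrix"]);T=np.array(c["world_from_camera"])
    q=(np.atleast_2d(P)-T[:3,3])@T[:3,:3]
    return np.c_[K[0,2]+K[0,0]*q[:,0]/-q[:,2],K[1,2]+K[1,1]*q[:,1]/q[:,2]]
def rel(obs,p,yaw):
    """tool-axis shift (cm) and turn (6deg units) to TCP p, tool down with tool y axis along world angle yaw (mod pi)"""
    w,x,y,z=obs["eef_rot"];R=Ro.from_quat([x,y,z,w]); M=R.as_matrix()
    best=None
    for a in(yaw,yaw+np.pi):
        ty=np.array([np.cos(a),np.sin(a),0]);tz=np.array([0,0,-1.]);tx=np.cross(ty,tz)
        v=(R.inv()*Ro.from_matrix(np.c_[tx,ty,tz])).as_rotvec()
        if best is None or np.linalg.norm(v)<np.linalg.norm(best): best=v
    return np.round(M.T@(np.array(p)-obs["eef_pos"])*100,2),np.round(np.degrees(best)/6,3)
E
python3 - <<'E'
from h import *
from bench import ctrl
c=ctrl.calibration("top");im=cv2.imread("pics/top0.png")
h=cast(c,[[257.2,152.6],[266,177.2]],.016);d=h[0]-h[1]
print("cradle",h.mean(0),np.degrees(np.arctan2(d[1],d[0])),np.linalg.norm(d))
g=cv2.cvtColor(im,cv2.COLOR_BGR2GRAY)
L=[];Rr=[]
for r in range(180,238,2):
    cols=np.where(g[r,320:380]>150)[0]+320
    L.append([cols.min()-.0,r+.5]);Rr.append([cols.max()+1,r+.5])
l=cast(c,L,.05);rr=cast(c,Rr,.05)
f=lambda P:cv2.fitLine(P[:,:2].astype(np.float32),cv2.DIST_HUBER,0,.01,.01).ravel()
fl,fr=f(l),f(rr);print(fl,fr)
for q in(fl,fr):print("ang",np.degrees(np.arctan2(q[1],q[0])))
e=cast(c,[[310+70/4,115+524/4],[310+163/4,115+543/4]],.05)
print("end",e,e.mean(0),np.linalg.norm(e[0]-e[1]))
s=cast(c,[[310+140/4,115+219/4],[310+222/4,115+232/4]],.085);print("stop top edge",s,s.mean(0))
E
```

```text
cradle [0.63959208 0.11347506 0.016     ] 18.83045875668324 0.07391768465580746
[ 0.97114813 -0.23847699  0.5004512  -0.08253857] [ 0.9715161  -0.23697361  0.5078595  -0.14454709]
ang -13.796669
ang -13.707989
end [[ 0.41171952 -0.0602296   0.05      ]
 [ 0.39800658 -0.11993811  0.05      ]] [ 0.40486305 -0.09008386  0.05      ] 0.061262968055700785
stop top edge [[ 0.60433844 -0.10975473  0.085     ]
 [ 0.59455586 -0.16219638  0.085     ]] [ 0.59944715 -0.13597556  0.085     ]
```

Run:
```python
from h import *
from bench import ctrl
print(rel(ctrl.get_obs(),[.6396,.1135,.2],np.radians(108.8)))
```

```text
(array([ 63.29, -42.88,   5.04]), array([-0.015, -0.003,  0.703]))
```

Request:
{"op": "send_rows", "data": {
  "dr": [
    [0,0,0.7],
    [0,0,0.7],
    [0,0,0.7],
    [0,0,0.7],
    [0,0,0.7],
    [0,0,0.7],
    [0,0,0.7],
    [0,0,0.7]
  ],
  "xyz": [
    [5,-3.4,0],
    [10,-6.8,0],
    [15,-10.2,0],
    [20,-13.6,0],
    [25,-17,0],
    [30,-20.4,0],
    [35,-23.8,0],
    [40,-27.2,0]
  ],
  "jaw": [100,100,100,100,100,100,100,100]
}}

```text
time_s: 1.1
eef_pos: [0.4873, -0.1205, 0.2502]
eef_rot: [0.0, 0.987, 0.163, 0.0]
wrist_force: [1.5, -0.8, 0.4]
opening: 1.001
grasp_force: 0.0
```

Run:
```python
from h import *
from bench import ctrl
o=ctrl.get_obs();print(o["time_s"],o["eef_pos"],rel(o,[.6396,.1135,.2],np.radians(108.8)))
```

```text
1.1 [ 0.48730731 -0.12054858  0.25018384] (array([ 21.96, -17.24,   5.02]), array([0.001, 0.   , 0.003]))
```

Request:
{"op": "send_rows", "data": {
  "dr": [
    [0,0,0],
    [0,0,0],
    [0,0,0],
    [0,0,0],
    [0,0,0],
    [0,0,0],
    [0,0,0],
    [0,0,0]
  ],
  "xyz": [
    [4.5,-3.5,1],
    [9,-7,2],
    [13.5,-10.5,3],
    [18,-14,4],
    [21,-16.5,4.8],
    [22,-17.2,5],
    [22,-17.2,5],
    [22,-17.2,5]
  ],
  "jaw": [100,100,100,100,100,100,100,100]
}}

```text
time_s: 2.1
eef_pos: [0.6391, 0.1101, 0.2005]
eef_rot: [0.0, 0.987, 0.163, -0.0]
wrist_force: [-0.3, 0.3, 0.2]
opening: 1.0
grasp_force: 0.0
```

Run:
```python
from h import *
from bench import ctrl
o=ctrl.get_obs();c=ctrl.calibration("wrist");im=ctrl.camera("wrist");cv2.imwrite("pics/w1.png",im[:,:,::-1])
print(o["time_s"],o["eef_pos"],rel(o,[.6396,.1135,.2],np.radians(108.8)))
a=np.radians(18.8);u=np.array([np.cos(a),np.sin(a),0]);C=np.array([.6396,.1135,.016])
print(proj(c,[C+.037*u,C-.037*u,C+[0,0,.014]]))
np.savez("w1.npz",**c)
```

```text
2.1 [0.63909006 0.11007205 0.20054953] (array([ 0.16, -0.31,  0.05]), array([ 0.003,  0.002, -0.007]))
[[317.11712382 139.61144591]
 [317.35730818 207.12903587]
 [317.1397324  178.0476792 ]]
```

View pics/w1.png

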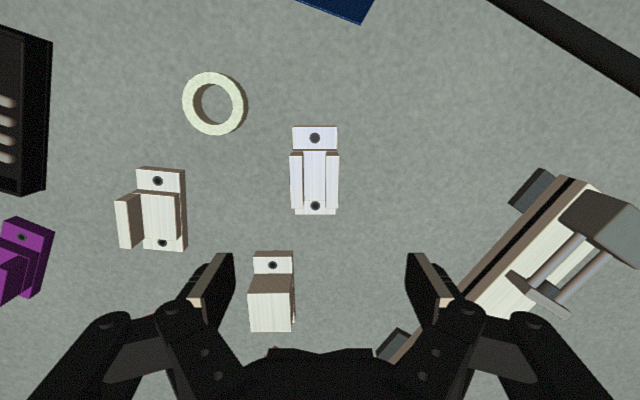

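The wrist picture confirms the U below, with holes at (315,138) and (315,205). That is about 2 px left of the prediction. I'll refine it by centroid.

Run:
```python
from h import *
from bench import ctrl
c=dict(np.load("w1.npz"));g=255.-cv2.cvtColor(cv2.imread("pics/w1.png"),cv2.COLOR_BGR2GRAY)
P=[]
for x,y in((315,138),(315,205)):
    w=g[y-8:y+9,x-9:x+10];w=np.clip(w-150,0,None)
    m=cv2.moments(w);P.append([m["m10"]/m["m00"]+x-9+.5,m["m01"]/m["m00"]+y-8+.5])
h=cast(c,P,.016);d=h[0]-h[1];C=h.mean(0);a=np.arctan2(d[1],d[0])
# cheek outer edges at top z=.055, row 180
print(P,C,np.degrees(a),np.linalg.norm(d))
e=cast(c,[[291,152],[338,152]],.055);print("cheek top",e,e.mean(0))
print(rel(ctrl.get_obs(),[C[0],C[1],.03],a+np.pi/2))
```

```text
[[314.97764598540147, 137.93430656934308], [315.3488569009314, 205.80948348856901]] [0.64043625 0.1161063  0.016     ] 18.780544502141456 0.07414893158786574
cheek top [[0.66160517 0.14573475 0.055     ]
 [0.67531939 0.10533255 0.055     ]] [0.66846228 0.12553365 0.055     ]
(array([ 0.32, -0.55, 17.07]), array([ 0.004, -0.001, -0.007]))
```

Request:
{"op": "send_rows", "data": {
  "dr": [
    [0,0,0],
    [0,0,0],
    [0,0,0],
    [0,0,0],
    [0,0,0],
    [0,0,0],
    [0,0,0],
    [0,0,0]
  ],
  "xyz": [
    [0.3,-0.5,3],
    [0.3,-0.5,7],
    [0.3,-0.5,10.5],
    [0.3,-0.5,13.5],
    [0.3,-0.5,15.5],
    [0.3,-0.5,16.7],
    [0.3,-0.5,17],
    [0.3,-0.5,17]
  ],
  "jaw": [100,100,100,100,100,100,100,100]
}}

```text
time_s: 3.15
eef_pos: [0.6413, 0.117, 0.0311]
eef_rot: [0.0, 0.987, 0.163, 0.001]
wrist_force: [-0.0, 0.2, 0.2]
opening: 1.0
grasp_force: 0.0
```

Request:
{"op": "send_rows", "data": {
  "dr": [
    [0,0,0],
    [0,0,0],
    [0,0,0],
    [0,0,0],
    [0,0,0],
    [0,0,0],
    [0,0,0],
    [0,0,0]
  ],
  "xyz": [
    [0,0,0],
    [0,0,0],
    [0,0,0],
    [0,0,0],
    [0,0,0],
    [0,0,0],
    [0,0,0],
    [0,0,0]
  ],
  "jaw": [75,60,45,35,30,30,30,30]
}}

```text
time_s: 4.15
eef_pos: [0.6413, 0.1171, 0.0311]
eef_rot: [0.0, 0.987, 0.164, 0.001]
wrist_force: [-0.1, 0.4, 4.8]
opening: 0.527
grasp_force: 62.9
```

Request:
{"op": "send_rows", "data": {
  "dr": [
    [0,0,0],
    [0,0,0],
    [0,0,0],
    [0,0,0],
    [0,0,0],
    [0,0,0],
    [0,0,0],
    [0,0,0]
  ],
  "xyz": [
    [0,0,-1],
    [0,0,-3],
    [0,0,-6],
    [0,0,-9],
    [0,0,-11],
    [0,0,-12],
    [0,0,-12],
    [0,0,-12]
  ],
  "jaw": [30,30,30,30,30,30,30,30]
}}

```text
time_s: 5.15
eef_pos: [0.6397, 0.117, 0.1489]
eef_rot: [-0.0, 0.987, 0.163, -0.001]
wrist_force: [1.0, -0.3, -3.8]
opening: 0.531
grasp_force: 62.2
```

Run:
```python
from h import *
from bench import ctrl
o=ctrl.get_obs();print(o["wrist_force"],o["opening"],o["grasp_force"],rel(o,[.5117,-.1163,.15],np.radians(76.25)))
```

```text
[ 0.96787798 -0.32857204 -3.78432117] 0.5312433953001038 62.16281734406948 (array([-19.64,  17.95,  -0.08]), array([-1.000e-03,  2.300e-02,  5.428e+00]))
```

Request:
{"op": "send_rows", "data": {
  "dr": [
    [0,0,0.5],
    [0,0,1.3],
    [0,0,2.3],
    [0,0,3.3],
    [0,0,4.3],
    [0,0,5],
    [0,0,5.4],
    [0,0,5.4]
  ],
  "xyz": [
    [-2,1.8,0],
    [-5,4.6,0],
    [-9,8.2,0],
    [-13,11.9,0],
    [-16.5,15,0],
    [-18.6,17,0],
    [-19.6,17.9,0],
    [-19.6,17.9,0]
  ],
  "jaw": [30,30,30,30,30,30,30,30]
}}

```text
time_s: 6.15
eef_pos: [0.5126, -0.1158, 0.1498]
eef_rot: [-0.0, 0.993, -0.119, -0.0]
wrist_force: [-0.1, 0.2, -3.4]
opening: 0.529
grasp_force: 62.3
```

Run:
```python
from h import *
from bench import ctrl
o=ctrl.get_obs();c=ctrl.calibration("wrist");im=ctrl.camera("wrist");cv2.imwrite("pics/w2.png",im[:,:,::-1]);np.savez("w2.npz",**c)
print(o["time_s"],o["eef_pos"],rel(o,[.5117,-.1163,.15],np.radians(76.25)))
B=np.array([.5506,-.1258,0]);u=np.array([.9714,-.2377,0]);n=np.array([.2377,.9714,0]);z=np.array([0,0,1])
f=lambda x,y,h:B+x*u+y*n+h*z
print(np.round(proj(c,[f(-.05,.03,.05),f(-.05,-.03,.05),f(.05,.03,.05),f(.05,-.03,.05),f(.05,.028,.085),f(.05,-.028,.085)]),1).tolist())
```

```text
6.15 [ 0.5125578  -0.11578702  0.14980661] (array([-0.07,  0.07, -0.02]), array([-0.005,  0.008,  0.021]))
[[283.7, 215.2], [358.0, 215.4], [278.5, 83.0], [364.1, 83.1], [274.1, 80.5], [369.1, 80.7]]
```

View pics/w2.png

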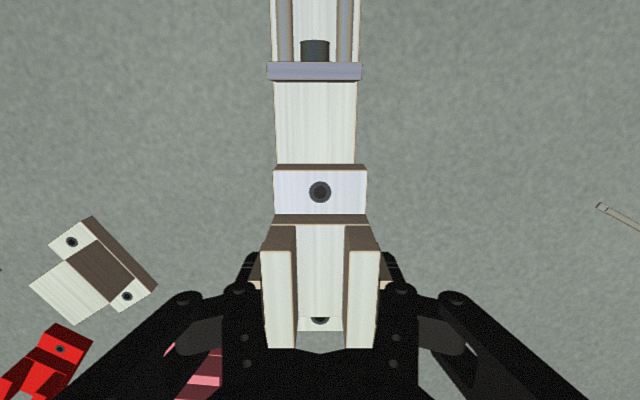

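The picture shows the cradle held squarely with its hole at (320,191). The rail top spans columns 275 to 356 and the stop plate's top spans 267 to 361 at row 80, a few px left of prediction. I'll compare the rail and the held cradle in this same view.

Run:
```python
from h import *
from bench import ctrl
c=dict(np.load("w2.npz"));o=ctrl.get_obs();g=cv2.cvtColor(cv2.imread("pics/w2.png"),cv2.COLOR_BGR2GRAY)
w,x,y,z=o["eef_rot"];M=Ro.from_quat([x,y,z,w]).as_matrix();T=o["eef_pos"]
tx,ty=M[:,0],M[:,1]
loc=lambda P:np.round((P-T)@M*1000,1)  # tool-frame mm
print("tool angle",np.degrees(np.arctan2(tx[1],tx[0])))
zt=T[2]-.031
print("held hole",loc(cast(c,[320,191.5],zt+.016)))
def edges(r,lo,hi,dark=False):
    s=g[r].astype(float);d=np.abs(np.diff(cv2.GaussianBlur(s[None],(5,1),0)[0]))
    return lo[0]+np.argmax(d[lo[0]:lo[1]])+1, hi[0]+np.argmax(d[hi[0]:hi[1]])+1
for r in(178,185,200,208): e=edges(r,(265,285),(355,375));print("foot",r,e,loc(cast(c,[[v,r+.5] for v in e],zt+.016)).mean(0))
A=[];Bq=[]
for r in range(88,160,4):
    e=edges(r,(266,286),(346,366));A.append([e[0],r+.5]);Bq.append([e[1],r+.5])
a=cast(c,A,.05);b=cast(c,Bq,.05);print("rail px",A[0],Bq[0],A[-1],Bq[-1])
for P in(a,b):
    v=cv2.fitLine(P[:,:2].astype(np.float32),cv2.DIST_HUBER,0,.01,.01).ravel();print("ang",np.degrees(np.arctan(v[1]/v[0])))
print("rail left/right/mid",loc(a).mean(0),loc(b).mean(0),loc((a+b)/2).mean(0), loc((a+b)/2)[[0,-1]])
print("stop top edge",loc(cast(c,[[267,80.5],[361.5,80.5]],.085)))
print("bed y offset from top cam est",loc(np.array([.5506,-.1258,.05])))
```

```text
tool angle -13.547833786889772
held hole [[36.4  0.7 15. ]]
foot 178 (np.int64(273), np.int64(367)) [42.95  0.75 15.  ]
foot 185 (np.int64(273), np.int64(367)) [39.45  0.7  15.  ]
foot 200 (np.int64(274), np.int64(366)) [31.75  0.7  15.  ]
foot 208 (np.int64(275), np.int64(365)) [27.55  0.7  15.  ]
rail px [np.int64(274), 88.5] [np.int64(357), 88.5] [np.int64(277), 156.5] [np.int64(354), 156.5]
ang -13.835003
ang -13.858543
rail left/right/mid [ 61.90555556 -31.87777778  99.90555556] [61.83888889 26.78333333 99.9       ] [61.87777778 -2.52777778 99.9       ] [[85.6 -2.3 99.9]
 [37.1 -2.6 99.9]]
stop top edge [[ 89.2 -30.4  64.9]
 [ 89.1  25.3  64.9]]
bed y offset from top cam est [39.1  1.6 99.9]
```

Request:
{"op": "send_rows", "data": {
  "dr": [
    [0,0,0.05],
    [0,0,0.05],
    [0,0,0.05],
    [0,0,0.05],
    [0,0,0.05],
    [0,0,0.05],
    [0,0,0.05],
    [0,0,0.05]
  ],
  "xyz": [
    [0,-0.3,0.5],
    [0,-0.3,2],
    [0,-0.3,3.5],
    [0,-0.3,5],
    [0,-0.3,5.9],
    [0,-0.3,6.3],
    [0,-0.3,6.3],
    [0,-0.3,6.3]
  ],
  "jaw": [30,30,30,30,30,30,30,30]
}}

```text
time_s: 7.2
eef_pos: [0.514, -0.113, 0.0878]
eef_rot: [0.0, 0.993, -0.121, 0.001]
wrist_force: [0.8, 0.1, -3.8]
opening: 0.534
grasp_force: 62.3
```

```bash
cat > m.py <<'E'
from h import *
from bench import ctrl
import sys
o=ctrl.get_obs();c=ctrl.calibration("wrist");im=ctrl.camera("wrist")[:,:,::-1];cv2.imwrite(f"pics/{sys.argv[1]}.png",im);np.savez(sys.argv[1]+".npz",**c)
g=cv2.cvtColor(np.ascontiguousarray(im),cv2.COLOR_BGR2GRAY)
w,x,y,z=o["eef_rot"];M=Ro.from_quat([x,y,z,w]).as_matrix();T=o["eef_pos"];tx=M[:,0]
loc=lambda P:np.round((P-T)@M*1000,1)
print(o["time_s"],T,"force",o["wrist_force"],"tool angle",np.degrees(np.arctan2(tx[1],tx[0])))
f=lambda a,b,h:T+M@np.array([a/1e3,b/1e3,(T[2]-h)])
print("pred px: foot top front corners",proj(c,[f(47,-23,T[2]-.015),f(47,23,T[2]-.015)]).round(1).tolist(),"rail at x=60",proj(c,[f(60,-30,.05),f(60,30,.05)]).round(1).tolist())
E
python3 m.py w3
```

```text
7.2 [ 0.51399877 -0.11297008  0.0878319 ] force [ 0.8268768   0.13048525 -3.79046333] tool angle -13.883542694508431
pred px: foot top front corners [[271.8, 170.7], [368.4, 170.7]] rail at x=60 [[264.0, 136.9], [376.1, 136.9]]
```

View pics/w3.png

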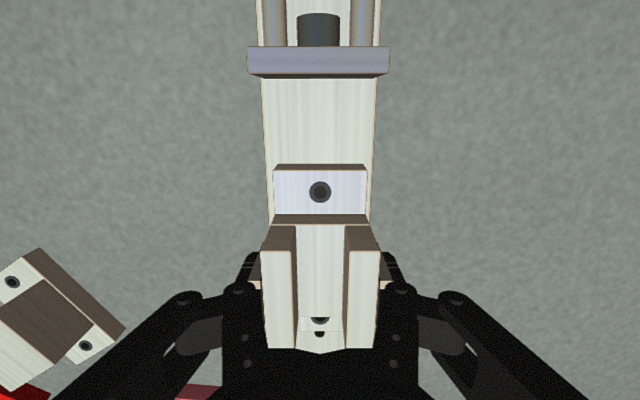

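The foot (273 to 367, middle 320) now looks centred over the rail (about 264 to 376). I'll measure both before lowering.

```bash
cat > e.py <<'E'
from h import *
import sys
from bench import ctrl
n=sys.argv[1];c=dict(np.load(n+".npz"));g=cv2.cvtColor(cv2.imread(f"pics/{n}.png"),cv2.COLOR_BGR2GRAY)
o=ctrl.get_obs();w,x,y,z=o["eef_rot"];M=Ro.from_quat([x,y,z,w]).as_matrix();T=o["eef_pos"]
loc=lambda P:(P-T)@M*1000
def fit(r0,r1,lo,hi,h):
    out=[]
    for a,b in(lo,hi):
        s=cv2.GaussianBlur(g[r0:r1].astype(float),(3,3),0);d=np.abs(np.diff(s,axis=1))[:,a:b]
        P=loc(cast(c,np.c_[d.argmax(1)+a+1,np.arange(r0,r1)+.5],h))
        v=cv2.fitLine(P[:,:2].astype(np.float32),cv2.DIST_HUBER,0,.01,.01).ravel()
        out.append((round(float(np.median(P[:,1])),2),round(float(np.degrees(np.arctan(v[1]/v[0]))),2)))
    return out,"mid",round((out[0][0]+out[1][0])/2,2)
print("foot",fit(174,212,(266,282),(358,366+8),T[2]-.015))
r0,r1=int(sys.argv[2]),int(sys.argv[3])
print("rail",fit(r0,r1,(252,272),(368,388),.05))
E
python3 e.py w3 85 155
```

```text
foot ([(-25.6, 0.85), (24.59, -0.99)], 'mid', -0.51)
rail ([(-29.97, -0.17), (28.61, -0.3)], 'mid', -0.68)
```

```bash
sed -i 's/(266,282),(358,366+8)/(270,277),(362,370)/' e.py; python3 e.py w3 85 155
python3 - <<'E'
import cv2,numpy as np
g=cv2.cvtColor(cv2.imread("pics/w3.png"),cv2.COLOR_BGR2GRAY)
for r in(100,140,178,205): print(r,g[r,256:282],g[r,360:386])
E
```

```text
foot ([(-22.98, -1.34), (24.38, -3.05)], 'mid', 0.7)
rail ([(-29.97, -0.17), (28.61, -0.3)], 'mid', -0.68)
100 [130 134 135 136 137 128 184 206 211 217 213 208 209 208 210 209 212 212
 216 209 207 200 202 204 206 212] [210 215 218 214 212 209 209 211 205 209 203 208 209 199 188 164 138 133
 135 139 134 132 129 133 132 137]
140 [134 132 138 131 140 139 137 121 185 203 211 215 214 212 208 210 211 212
 215 213 213 208 209 202 204 207] [217 214 215 212 212 209 208 206 205 208 211 205 193 152 137 138 138 134
 133 128 135 128 133 132 138 135]
178 [136 132 129 129 132 131 141 140 142 145 156 194 208 218 217 211 176 194
 212 209 212 211 211 210 217 219] [207 209 210 215 214 215 193 166 204 206 194 140 131 140 140 140 146 141
 141 142 142 138 138 139 134 137]
205 [141 145 138 142 139 134 142 140 133 136 132 119 190 208 212 216 216 213
 205 211 211 211 211 213 213 215] [211 213 219 215 214 189 203 209 200 193 135 134 144 139 146 143 141 143
 134 137 139 137 135 137 139 136]
```

Request:
{"op": "send_rows", "data": {
  "dr": [
    [0,0,0],
    [0,0,0],
    [0,0,0],
    [0,0,0],
    [0,0,0],
    [0,0,0],
    [0,0,0],
    [0,0,0]
  ],
  "xyz": [
    [0,-0.1,0.2],
    [0,-0.1,0.4],
    [0,-0.1,0.5],
    [0,-0.1,0.55],
    [0,-0.1,0.6],
    [0,-0.1,0.62],
    [0,-0.1,0.62],
    [0,-0.1,0.62]
  ],
  "jaw": [30,30,30,30,30,30,30,30]
}}

```text
time_s: 8.25
eef_pos: [0.5139, -0.1118, 0.0812]
eef_rot: [0.0, 0.993, -0.121, 0.0]
wrist_force: [-0.6, -0.1, -1.6]
opening: 0.532
grasp_force: 62.3
```

```bash
python3 m.py w4;python3 e.py w4 95 155
```

```text
8.25 [ 0.51385302 -0.11180171  0.08116483] force [-0.6100062  -0.1172242  -1.63756979] tool angle -13.880825947207775
pred px: foot top front corners [[271.8, 170.7], [368.4, 170.7]] rail at x=60 [[261.7, 138.5], [378.5, 138.5]]
foot ([(-22.99, -0.84), (22.02, 0.43)], 'mid', -0.48)
rail ([(-28.8, -0.31), (29.71, -0.1)], 'mid', 0.46)
```

View pics/w4.png

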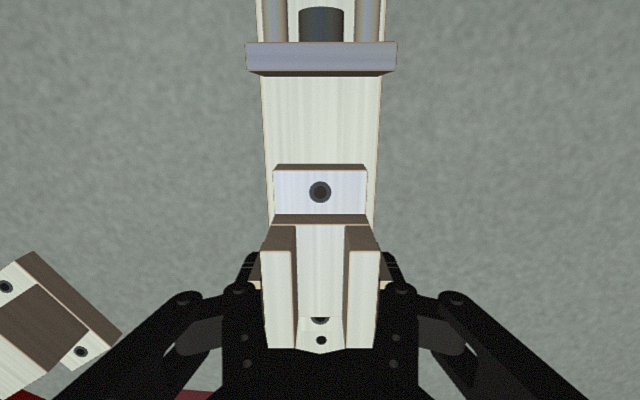

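The cradle sits centred on the rail and is just taking contact. Foot middle and rail middle are within about 0.3 mm, and the stop plate's front is near row 72. I'll slide it along tool x with light down pressure.

Request:
{"op": "send_rows", "data": {
  "dr": [
    [0,0,0],
    [0,0,0],
    [0,0,0],
    [0,0,0],
    [0,0,0],
    [0,0,0],
    [0,0,0],
    [0,0,0]
  ],
  "xyz": [
    [0.2,0,0.04],
    [0.8,0,0.04],
    [1.4,0,0.04],
    [2.0,0,0.04],
    [2.6,0,0.04],
    [3.2,0,0.04],
    [3.6,0,0.04],
    [3.6,0,0.04]
  ],
  "jaw": [30,30,30,30,30,30,30,30]
}}

```text
time_s: 9.3
eef_pos: [0.5497, -0.1207, 0.0811]
eef_rot: [0.0, 0.993, -0.121, 0.001]
wrist_force: [-0.1, 0.6, 2.5]
opening: 0.533
grasp_force: 63.1
```

Request:
{"op": "send_rows", "data": {
  "dr": [
    [0,0,0],
    [0,0,0],
    [0,0,0],
    [0,0,0],
    [0,0,0],
    [0,0,0],
    [0,0,0],
    [0,0,0]
  ],
  "xyz": [
    [0.1,0,0],
    [0.3,0,0],
    [0.5,0,0],
    [0.7,0,0],
    [0.9,0,0],
    [1.1,0,0],
    [1.2,0,0],
    [1.2,0,0]
  ],
  "jaw": [30,30,30,30,30,30,30,30]
}}

```text
time_s: 10.3
eef_pos: [0.5596, -0.1231, 0.0811]
eef_rot: [-0.0, 0.993, -0.121, -0.001]
wrist_force: [-7.8, 1.7, 9.9]
opening: 0.532
grasp_force: 63.8
```

```bash
python3 m.py w5
python3 - <<'E'
from h import *
from bench import ctrl
o=ctrl.get_obs();u=np.array([.9708,-.2399]);d=o["eef_pos"][:2]-[.51385,-.1118]
print("travel",d@u*1000,"side",(d@[.2399,.9708])*1000,"Fx",o["wrist_force"][:2]@u,o["opening"])
E
```

```text
10.3 [ 0.55958005 -0.1230643   0.08113143] force [-7.81513123  1.71750257  9.9231352 ] tool angle -13.86053720059606
pred px: foot top front corners [[271.8, 170.7], [368.4, 170.7]] rail at x=60 [[261.6, 138.6], [378.4, 138.6]]
travel 47.09362476999042 side 0.05759015909653041 Fx -9.61290605054455 0.5345434734258059
```

View pics/w5.png

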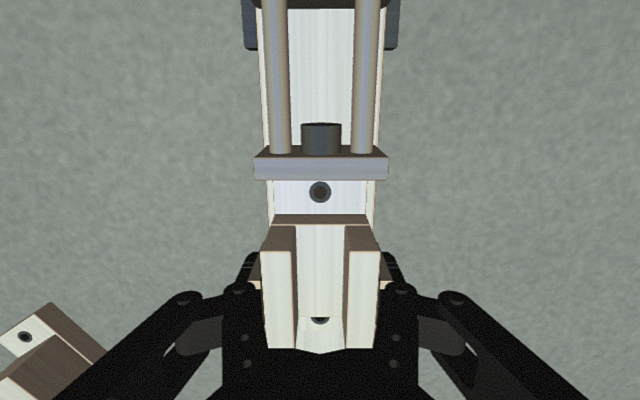

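In contact now: the plate's face meets the foot just ahead of its hole (rows 157 to 179), with the cradle still square. I'll press on gradually.

Request:
{"op": "send_rows", "data": {
  "dr": [
    [0,0,0],
    [0,0,0],
    [0,0,0],
    [0,0,0],
    [0,0,0],
    [0,0,0],
    [0,0,0],
    [0,0,0]
  ],
  "xyz": [
    [0.1,0,0],
    [0.25,0,0],
    [0.4,0,0],
    [0.55,0,0],
    [0.7,0,0],
    [0.85,0,0],
    [1.0,0,0],
    [1.0,0,0]
  ],
  "jaw": [30,30,30,30,30,30,30,30]
}}

```text
time_s: 11.35
eef_pos: [0.5682, -0.1252, 0.0812]
eef_rot: [-0.0, 0.993, -0.121, -0.002]
wrist_force: [-14.1, 2.4, 15.9]
opening: 0.532
grasp_force: 64.3
```

```bash
python3 m.py w6
python3 - <<'E'
from h import *
from bench import ctrl
o=ctrl.get_obs();u=np.array([.9708,-.2399]);d=o["eef_pos"][:2]-[.51385,-.1118]
print("travel",d@u*1000,"side",(d@[.2399,.9708])*1000,"Fx",o["wrist_force"][:2]@u,o["wrist_force"],o["opening"],o["torque"])
for n in("w3","w4","w5","w6"):
    g=cv2.cvtColor(cv2.imread(f"pics/{n}.png"),cv2.COLOR_BGR2GRAY)
    r0=30 if n in("w3","w4") else 135
    print(n,r0,np.round(g[r0:r0+60,270:282].mean(1)).astype(int).tolist())
E
```

```text
11.35 [ 0.56817854 -0.12517192  0.08120882] force [-14.12331709   2.44294506  15.86613351] tool angle -13.847197148847844
pred px: foot top front corners [[271.7, 170.7], [368.4, 170.7]] rail at x=60 [[261.7, 138.5], [378.4, 138.5]]
travel 55.94578449239286 side 0.07225275728269402 Fx -15.032063741981558 [-14.78937847   2.81173455  16.03866082] 0.5327319188855765 [0.3193413  1.86615453 0.04196253]
w3 30 [144, 143, 142, 144, 142, 143, 144, 144, 144, 145, 144, 146, 144, 144, 147, 142, 110, 136, 148, 149, 148, 148, 149, 150, 150, 148, 148, 147, 146, 144, 144, 144, 144, 144, 146, 147, 148, 150, 151, 151, 150, 149, 139, 115, 52, 49, 52, 49, 96, 216, 212, 209, 208, 208, 208, 208, 209, 208, 208, 208]
w4 30 [143, 144, 144, 144, 143, 144, 144, 145, 145, 145, 146, 142, 116, 138, 146, 148, 148, 148, 148, 148, 149, 149, 147, 147, 146, 144, 144, 144, 144, 144, 145, 146, 146, 149, 150, 151, 150, 151, 149, 142, 132, 66, 49, 53, 51, 47, 96, 216, 212, 207, 206, 208, 208, 207, 207, 208, 207, 207, 207, 208]
w5 135 [151, 150, 150, 151, 150, 149, 150, 149, 150, 151, 149, 150, 150, 149, 149, 150, 151, 151, 124, 62, 52, 63, 99, 149, 152, 156, 155, 154, 156, 155, 155, 153, 152, 150, 148, 148, 149, 150, 152, 152, 155, 155, 155, 152, 145, 169, 217, 216, 217, 218, 218, 217, 217, 216, 216, 215, 215, 216, 216, 215]
w6 135 [150, 151, 149, 150, 150, 149, 149, 150, 150, 151, 150, 150, 149, 150, 150, 149, 151, 151, 133, 65, 53, 57, 85, 145, 152, 155, 155, 154, 154, 154, 155, 154, 152, 149, 149, 148, 149, 150, 151, 153, 154, 156, 154, 153, 149, 168, 217, 216, 218, 218, 218, 218, 217, 216, 216, 215, 214, 216, 215, 215]
```

Run:
```python
from h import *
B=np.array([.51385,-.1118]);u=np.array([.9708,-.2399])
s={}
for n,r,col in(("w2",80.5,315),("w3",73,320),("w4",70.7,320),("w5",180,320),("w6",180,320)):
    c=dict(np.load(n+".npz"));s[n]=(cast(c,[col,r],.085)[0,:2]-B)@u*1000
print(s)
```

```text
{'w2': np.float64(89.07096130420672), 'w3': np.float64(89.70759580808492), 'w4': np.float64(89.59589535106039), 'w5': np.float64(94.77165304509737), 'w6': np.float64(103.63877063399256)}
```

Request:
{"op": "send_rows", "data": {
  "dr": [
    [0,0,0],
    [0,0,0],
    [0,0,0],
    [0,0,0],
    [0,0,0],
    [0,0,0],
    [0,0,0],
    [0,0,0]
  ],
  "xyz": [
    [0.1,0,0],
    [0.25,0,0],
    [0.4,0,0],
    [0.55,0,0],
    [0.7,0,0],
    [0.8,0,0],
    [0.9,0,0],
    [0.9,0,0]
  ],
  "jaw": [30,30,30,30,30,30,30,30]
}}

```text
time_s: 12.4
eef_pos: [0.5758, -0.127, 0.0812]
eef_rot: [-0.0, 0.993, -0.12, -0.004]
wrist_force: [-19.6, 3.6, 19.8]
opening: 0.533
grasp_force: 64.8
```

Request:
{"op": "send_rows", "data": {
  "dr": [
    [0,0,0],
    [0,0,0],
    [0,0,0],
    [0,0,0],
    [0,0,0],
    [0,0,0],
    [0,0,0],
    [0,0,0]
  ],
  "xyz": [
    [0,0,0],
    [0,0,0],
    [0,0,0],
    [0,0,0],
    [0,0,0],
    [0,0,0],
    [0,0,0],
    [0,0,0]
  ],
  "jaw": [30,30,30,30,30,30,30,30]
}}

```text
time_s: 13.4
eef_pos: [0.5758, -0.1271, 0.0813]
eef_rot: [-0.0, 0.993, -0.121, -0.004]
wrist_force: [-19.7, 3.9, 20.4]
opening: 0.533
grasp_force: 64.8
```

```bash
python3 m.py w7
python3 - <<'E'
from h import *
from bench import ctrl
o=ctrl.get_obs();u=np.array([.9708,-.2399]);d=o["eef_pos"][:2]-[.51385,-.1118]
print("travel",d@u*1000,"side",(d@[.2399,.9708])*1000,"Fx",o["wrist_force"][:2]@u,o["wrist_force"],o["eef_rot"])
g=cv2.cvtColor(cv2.imread("pics/w7.png"),cv2.COLOR_BGR2GRAY)
print(np.round(g[150:195,270:282].mean(1)).astype(int).tolist())
print("near edge disp if row 180:",(cast(dict(np.load("w7.npz")),[320,180],.085)[0,:2]-[.51385,-.1118])@u*1000-89.6)
E
```

```text
13.4 [ 0.57582532 -0.12706875  0.08125271] force [-19.74376002   3.92659295  20.4380968 ] tool angle -13.842315450474233
pred px: foot top front corners [[271.8, 170.7], [368.4, 170.7]] rail at x=60 [[261.7, 138.6], [378.4, 138.6]]
travel 63.858616093075234 side 0.08668370457331706 Fx -20.226052537342543 [-19.91667132   3.71383084  21.18277621] [-3.88389486e-04  9.92707749e-01 -1.20490147e-01 -3.64670008e-03]
[150, 150, 152, 137, 73, 55, 55, 75, 142, 150, 156, 155, 154, 154, 155, 156, 153, 152, 150, 150, 149, 151, 150, 151, 152, 154, 155, 155, 154, 151, 165, 218, 216, 218, 219, 217, 218, 216, 216, 217, 216, 214, 215, 216, 215]
near edge disp if row 180: 21.954873863403137
```

View pics/w7.png

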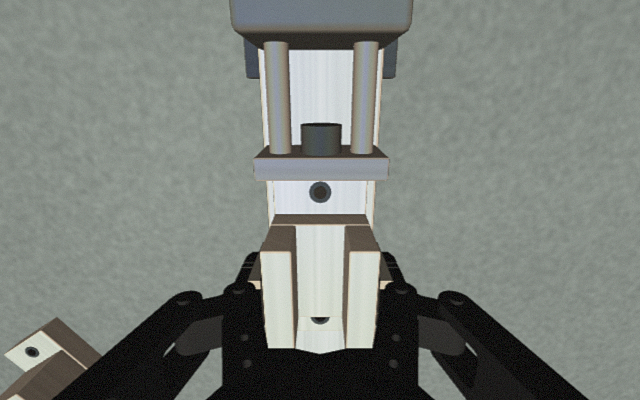

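The plate is pushed back 22 mm (about 11 N), and the cradle is square and centred. Now I'll hold it there.

Request:
{"op": "send_rows", "data": {
  "dr": [
    [0,0,0],
    [0,0,0],
    [0,0,0],
    [0,0,0],
    [0,0,0],
    [0,0,0],
    [0,0,0],
    [0,0,0]
  ],
  "xyz": [
    [0,0,0],
    [0,0,0],
    [0,0,0],
    [0,0,0],
    [0,0,0],
    [0,0,0],
    [0,0,0],
    [0,0,0]
  ],
  "jaw": [30,30,30,30,30,30,30,30]
}}

```text
time_s: 14.45
eef_pos: [0.5759, -0.127, 0.0813]
eef_rot: [-0.0, 0.993, -0.12, -0.004]
wrist_force: [-18.4, 3.8, 20.7]
opening: 0.528
grasp_force: 64.8
```

Request:
{"op": "send_rows", "data": {
  "dr": [
    [0,0,0],
    [0,0,0],
    [0,0,0],
    [0,0,0],
    [0,0,0],
    [0,0,0],
    [0,0,0],
    [0,0,0]
  ],
  "xyz": [
    [0,0,0],
    [0,0,0],
    [0,0,0],
    [0,0,0],
    [0,0,0],
    [0,0,0],
    [0,0,0],
    [0,0,0]
  ],
  "jaw": [30,30,30,30,30,30,30,30]
}}

```text
time_s: 15.45
eef_pos: [0.5759, -0.127, 0.0813]
eef_rot: [-0.0, 0.993, -0.12, -0.004]
wrist_force: [-19.5, 3.7, 19.3]
opening: 0.533
grasp_force: 64.8
```

Request:
{"op": "send_rows", "data": {
  "dr": [
    [0,0,0],
    [0,0,0],
    [0,0,0],
    [0,0,0],
    [0,0,0],
    [0,0,0],
    [0,0,0],
    [0,0,0]
  ],
  "xyz": [
    [0,0,0],
    [0,0,0],
    [0,0,0],
    [0,0,0],
    [0,0,0],
    [0,0,0],
    [0,0,0],
    [0,0,0]
  ],
  "jaw": [30,30,30,30,30,30,30,30]
}}

```text
time_s: 16.45
eef_pos: [0.5759, -0.127, 0.0813]
eef_rot: [-0.0, 0.993, -0.12, -0.004]
wrist_force: [-20.0, 4.4, 19.6]
opening: 0.528
grasp_force: 64.8
```

Request:
{"op": "send_rows", "data": {
  "dr": [
    [0,0,0],
    [0,0,0],
    [0,0,0],
    [0,0,0],
    [0,0,0],
    [0,0,0],
    [0,0,0],
    [0,0,0]
  ],
  "xyz": [
    [0,0,0],
    [0,0,0],
    [0,0,0],
    [0,0,0],
    [0,0,0],
    [0,0,0],
    [0,0,0],
    [0,0,0]
  ],
  "jaw": [30,30,30,30,30,30,30,30]
}}

```text
time_s: 17.45
eef_pos: [0.5758, -0.127, 0.0813]
eef_rot: [-0.0, 0.993, -0.12, -0.004]
wrist_force: [-19.8, 4.1, 19.5]
opening: 0.535
grasp_force: 64.8
```

```bash
python3 -c "
from bench import ctrl
print(ctrl.hand_in())"
```

```text
the job is handed in; nothing more can be done
None
```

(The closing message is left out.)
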